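# Finish the row of freewheels on the parts tray

## Task

Clear the parts tray by nesting its two empty steel bowls, the medium one in the large bowl that stands on the bench and the small one in the medium; the large bowl stays where it is. Slide the three stray freewheels up against the tray's far rim to finish the row begun by the one already there: one straight row touching or nearly touching the rim, side by side, with less than a finger's width between neighbours. The freewheels are open, with their lockrings off, so slide them and never lift or tip them, and leave the remover, lockrings, grease tub and tools where they are.

Things in the scene. Friction and masses are not known exactly. Their poses are not given: they have to be found in the camera images.
- tray: Shallow aluminium parts tray with a thin black liner, fixed to the bench; inside 300 mm (its x) by 440 mm (its y), floor top 3 mm above its underside, rims 3 mm thick, their tops 12 mm above its underside. Origin: centre of its underside, on the bench; its x points to the far rim (away from the robot), y to the left.
- far_rim (a point): Middle of the far rim's inner face, at the height of the tray floor; same axes as the tray: the rim's inner face is its plane x = 0, the inside of the tray is at negative x and the ends of the rim at y = -220 and +220 mm.
- freewheel_a: Bicycle freewheel lying flat on the tray, bright steel, 16 teeth: 69 mm across the teeth (full width from 0 to 10 mm up), 55 mm across its upper body, 22 mm high, dark bore in the top, 280 g, slides freely. Origin: centre of its underside. This one is in place: 1 to 3 mm from the far rim, near its left or right end. The row grows from it towards the other end.
- freewheel_b: Bicycle freewheel lying flat on the tray, bright steel, 16 teeth: 69 mm across the teeth (full width from 0 to 10 mm up), 55 mm across its upper body, 22 mm high, dark bore in the top, 280 g, slides freely. Origin: centre of its underside. One of the three strays, in the near half of the tray; all four freewheels are alike and may come in any order.
- freewheel_c: Bicycle freewheel lying flat on the tray, bright steel, 16 teeth: 69 mm across the teeth (full width from 0 to 10 mm up), 55 mm across its upper body, 22 mm high, dark bore in the top, 280 g, slides freely. Origin: centre of its underside. One of the three strays, in the near half of the tray; all four freewheels are alike and may come in any order.
- freewheel_d: Bicycle freewheel lying flat on the tray, bright steel, 16 teeth: 69 mm across the teeth (full width from 0 to 10 mm up), 55 mm across its upper body, 22 mm high, dark bore in the top, 280 g, slides freely. Origin: centre of its underside. One of the three strays, in the near half of the tray; all four freewheels are alike and may come in any order.
- bowl_large: Large empty stainless bowl, 176 mm across the rim, 58 mm high, 300 g; wall 3 mm thick, near-upright in its upper two thirds; inner floor 4 mm above its underside. Origin: centre of its underside, z up. It stands on the bench to the left or the right of the tray.
- bowl_medium: Medium empty stainless bowl, 120 mm across the rim, 52 mm high, 160 g; wall 3 mm thick, near-upright in its upper two thirds; inner floor 4 mm above its underside. Origin: centre of its underside, z up. It stands on the tray by the middle of the far rim. Nested, its underside is 4 mm above the large bowl's.
- bowl_small: Small empty stainless bowl, 68 mm across the rim, 46 mm high, 80 g; wall 3 mm thick, near-upright in its upper two thirds; inner floor 4 mm above its underside. Origin: centre of its underside, z up. It stands on the tray by the far rim, at the other end from the placed freewheel. Nested, its underside is 4 mm above the medium bowl's.
- remover: Freewheel remover, a dark splined steel socket, 29 mm across, 34 mm high, standing on the tray in line with the strays. Not part of the job. Origin: centre of its underside.
- grease_tub: White tub of grease with a black lid, 84 mm across, 75 mm high, on the bench on the other side of the tray from the large bowl. Not part of the job. Origin: centre of its underside.
- wrench: Steel wrench 170 mm long lying on the bench between robot and tray, to the left. Not part of the job. Origin: centre of its underside.
- brush: Brush 190 mm long lying on the bench between robot and tray, to the right. Not part of the job. Origin: centre of its underside.
- lockrings: Stack of four steel lockrings, 42 mm across, 16 mm high, on the bench by the tray's far left corner. Not part of the job. Origin: centre of its underside.

How it is judged:
By the outcome, as a careful person would: the job done as asked, in the order asked, and still so for the second after the job is handed in, with the robot touching nothing.
It also fails if it takes over 72 s, if anything falls off the work surface, if the arm or the gripper's body presses on something with over 40 N, if the wrist force passes 120 N, or if a joint passes its speed limit or range.

## Robot

A 6-joint arm with a two-finger parallel gripper is mounted at the origin on the work surface. World frame = base frame: x ahead of the robot, y to its left, z up, the work surface at z = 0. Lengths are in m, angles in degrees, forces in N, time in s.
With the tool pointing down it reaches from about 0.35 to 0.725 m from the base axis. Payload 4.3 kg.
Tool frame: the origin (TCP) lies at the very end of the fingers, on their centre line; the grasp point (between the pads) lies 19 mm behind it; z points along the fingers, y is the line along which they close (so a half turn about z gives the same grasp; the last joint's range is limited). The gripper opens to 85 mm and grips with 20 to 120 N. Pads are 22 mm wide; open, the fingers measure 114 mm over their backs; the gripper's body (76 mm by 85 mm) begins 54 mm behind the grasp point. The pads swing forward as they close: fully open they stand 13 mm farther back than shut.
Start: joints at [-70.892, 21.618, 4.641, 73.018, 0, 83.68], TCP at [0.247, -0.519, 0.231] pointing down, gripper open.
Joint ranges: [-156.06, 156.06], [-48.1, 94.91], [-58.44, 69.94], [-101.28, 121.22], [-78.64, 73.56], [-180, 180]. Speed limits (degrees/s): [147.25, 147.25, 180, 180, 180, 180].

## Interface

Orientations are given as [roll, pitch, yaw] about the fixed x, y, z axes, in that order (R = Rz(yaw) Ry(pitch) Rx(roll)).
In Python, from workcell import arm, optics gives the robot as it stands. The module is installed in compiled form; this text tells all that it offers.
- The arm moves only by the shell command python3 -m handwheel 'ROWS'. ROWS is JSON, one flat list of numbers, 7 for each row, row after row: the shift along the tool's x, y, z each as a share of 0.12 m, from -1 to 1, then the turn, a rotation vector about the tool's x, y, z each as a share of 1.5 rad, from -1 to 1, then the opening, from -1 (shut) to 1 (fully open). In form: [tx, ty, tz, ax, ay, az, grip, tx, ty, tz, ax, ay, az, grip, ...]. A call has 1 to 12 rows; each row is the pose to reach, as a shift and turn from the pose commanded when the call began, along the tool's axes at that moment; what a row does not reach only later rows make up. A row lasts 1/12 s, in which the tool goes at most 41.7 mm and 7.16 degrees, less where a joint would pass 70% of its speed; a pose out of reach is approached as far as the arm can. A call with a number of a shift or a turn outside -1 to 1 is refused whole. A call with a gripper value outside its range is refused whole. The fingers move at their own pace and stop on an object; the grip force is fixed at half the most. Time passes only in rows, so rows that repeat a pose let the fingers close. It gives the time, the measured TCP pose, the force, the opening and the grip force at its end, in the units of the state.
- arm.read_state(): the state, without advancing time (a new reading comes with each control period).
- optics.get_image(name): name is "side" or "top" or "wrist"; returns a dict with "img" (420x560x3 uint8, blue, green, red), "camera_matrix" (3x3 intrinsics, pixels), "rvec" (rotation vector, rad) and "tvec" (3), from world to camera coordinates, as OpenCV has them. Camera axes: x right, y down, z forward; pixel columns grow to the right and rows downward; lengths in m; the calibration is good to about 2 mm. A picture is of the moment at which its call begins. There is no depth.
- arm.sign_off(): hands the job in; it is judged then, once.
The state is a dict: "time_s": time; "qpos": joint angles; "qd": joint speeds; "tau": joint torques, N m; "tcp_pos": TCP position; "tcp_rot": TCP orientation; "wrist_force": force on the tool from outside, world axes, zero at the start; "wrist_torque": the same for the moment, N m; "width": finger opening in m; "gripper_force": force on a finger pad.
Only numpy, scipy, OpenCV 4.12 (cv2) and the standard library are available. Lean on these libraries where they do the work, as an engineer would, in place of code of your own. Each camera call takes 0.05 s, during which the arm holds its last target. There are 200 camera calls.

## Working session

There is one attempt and no reset: what is moved stays moved. The work goes in short steps, Python scripts to look and compute and a shell command to move; the robot and the scene stay as the last step left them, time stands still between calls to the robot, and variables do not carry over. Pictures are saved under pics/ and viewed, at most 10 in all, crops included, and the job is handed in when it is done.

```bash
mkdir -p pics; python3 - <<'E'
from workcell import arm, optics
import cv2
print(arm.read_state())
for n in("top","side"):
    d=optics.get_image(n); cv2.imwrite(f"pics/{n}0.png",d["img"]); print(n,d["camera_matrix"],d["rvec"],d["tvec"])
E
```

```text
{'time_s': 0.0, 'qpos': array([-7.08923245e+01,  2.16633874e+01,  4.56282802e+00,  7.30180311e+01,
        6.35221578e-04,  8.36814122e+01]), 'qd': array([-0.05396903, -0.03362739,  0.09914518,  0.11365026, -0.0055669 ,
       -0.06981456]), 'tau': array([-1.16424111e-03, -4.63606775e+01,  2.69874001e+01,  2.06704700e-02,
       -3.53975302e-04,  1.38523507e-06]), 'tcp_pos': array([ 0.24667915, -0.51867358,  0.23034531]), 'tcp_rot': array([-1.79882200e+02, -1.36830360e-02,  2.54262486e+01]), 'wrist_force': array([-0.31939553, -0.48268646,  0.82709979]), 'wrist_torque': array([ 0.005385  ,  0.00818476, -0.04257769]), 'gripper_force': 0.0, 'width': 0.08539576391470524}
top [[453.57097606   0.         279.63250441]
 [  0.         453.57097606 213.84361788]
 [  0.           0.           1.        ]] [ 2.19147394 -2.1536232   0.12955421] [-0.01567855  0.53830127  1.11606264]
side [[536.73231181   0.         269.54130329]
 [  0.         536.73231181 213.06064518]
 [  0.           0.           1.        ]] [ 0.27949846 -2.70300248  1.32928011] [0.48979276 0.0902385  1.20431283]
```

View pics/top0.png

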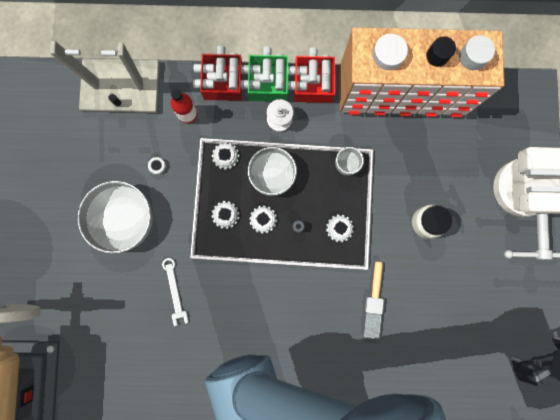

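The top view shows the placed freewheel at (225,155), the strays at (224,215), (263,220) and (340,228), and the remover at (298,227). The medium bowl is at (272,171), the small one at (349,161) and the large one at (115,217). I'll refine these on an enlarged crop.

```bash
cat > h.py <<'E'
import numpy as np, cv2
from workcell import arm, optics
def grab(n):
    d=optics.get_image(n); d["R"]=cv2.Rodrigues(np.array(d["rvec"],float))[0]; return d
def p2w(d,uv,z):
    uv=np.array(uv,float).reshape(-1,2)
    r=np.c_[uv,np.ones(len(uv))]@np.linalg.inv(d["camera_matrix"]).T@d["R"]
    c=-d["R"].T@np.ravel(d["tvec"])
    return c+r*((z-c[2])/r[:,2])[:,None]
def w2p(d,P):
    return cv2.projectPoints(np.array(P,float).reshape(-1,1,3),np.array(d["rvec"],float),np.array(d["tvec"],float),d["camera_matrix"],None)[0].reshape(-1,2)
def circ(c,r,z):
    t=np.linspace(0,2*np.pi,73); return np.c_[c[0]+r*np.cos(t),c[1]+r*np.sin(t),0*t+z]
def crop(d,x0,y0,w,h,s,fn,circs=(),pts=()):
    im=cv2.resize(d["img"][y0:y0+h,x0:x0+w],None,fx=s,fy=s,interpolation=cv2.INTER_CUBIC)
    for c,r,z in circs:
        q=((w2p(d,circ(c,r,z))-[x0,y0]+.5)*s).astype(int); cv2.polylines(im,[q],True,(0,255,0),1)
    for p in pts:
        q=((w2p(d,p)[0]-[x0,y0]+.5)*s).astype(int); cv2.drawMarker(im,tuple(map(int,q)),(0,0,255),cv2.MARKER_CROSS,10,1)
    cv2.imwrite(fn,im)
E
python3 - <<'E'
from h import *
d=grab("top")
uv=dict(a=(225,155),b=(224,215),c=(263,220),d=(340,228))
est={k:p2w(d,v,.014)[0] for k,v in uv.items()}
est['rem']=p2w(d,(298,227),.037)[0]; est['med']=p2w(d,(272,171),.053)[0]; est['sm']=p2w(d,(349,161),.047)[0]; est['lg']=p2w(d,(115,217),.058)[0]
cor=p2w(d,[(201,139),(373,150),(370,268),(192,258)],.012)
print({k:v[:2].round(3) for k,v in est.items()},cor.round(3))
cs=[(est[k],.0345,.013) for k in'abcd']+[(est['rem'],.0145,.037),(est['med'],.06,.055),(est['sm'],.034,.049),(est['lg'],.088,.058)]
crop(d,70,120,320,160,2.5,"pics/c1.png",cs,list(cor))
E
```

```text
{'a': array([0.691, 0.137]), 'b': array([0.535, 0.135]), 'c': array([0.524, 0.036]), 'd': array([ 0.507, -0.161]), 'rem': array([ 0.505, -0.053]), 'med': array([0.643, 0.015]), 'sm': array([ 0.674, -0.179]), 'lg': array([0.52 , 0.396])} [[ 0.732  0.201  0.012]
 [ 0.712 -0.247  0.012]
 [ 0.406 -0.238  0.012]
 [ 0.424  0.213  0.012]]
```

View pics/c1.png

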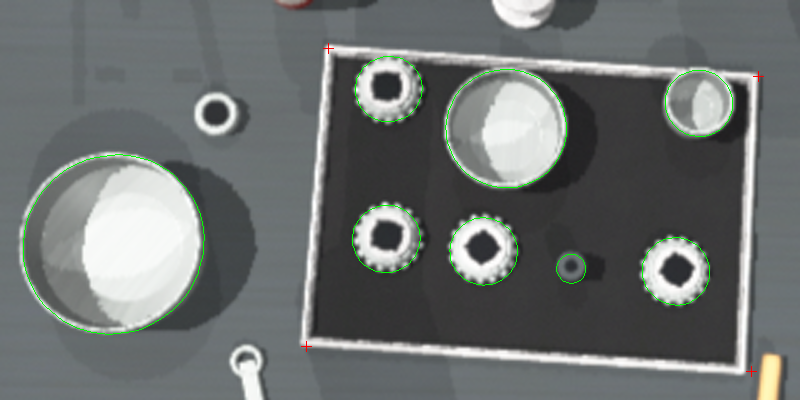

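The overlays fit, and the left-end freewheel is already placed. The tray yaw is about -2.5°. Next I'll move above the near wall of the medium bowl at yaw 90.

```bash
python3 -m handwheel '[1,-0.63,0,0,0,-0.752,0, 1,-0.63,0,0,0,-0.752,0, 1,-0.63,0,0,0,-0.752,0, 1,-0.63,0,0,0,-0.752,0, 1,-0.63,0,0,0,-0.752,0, 1,-0.63,0,0,0,-0.752,0, 1,-0.63,0,0,0,-0.752,0, 1,-0.63,0,0,0,-0.752,0, 1,-0.63,0,0,0,-0.752,0, 1,-0.63,0,0,0,-0.752,0]'
python3 -m handwheel '[0.86,0.545,0,0,0,0,0, 0.86,0.545,0,0,0,0,0, 0.86,0.545,0,0,0,0,0, 0.86,0.545,0,0,0,0,0]'
python3 -m handwheel '[0.86,0.545,0,0,0,0,0, 0.86,0.545,0,0,0,0,0, 0.86,0.545,0,0,0,0,0, 0.86,0.545,0,0,0,0,0]'
```

```text
time_s: 0.98
tcp_pos: [0.3227, -0.3992, 0.231]
tcp_rot: [-180.0, -0.0, 90.2]
wrist_force: [-0.7, 0.8, -0.6]
width: 0.0428
gripper_force: 0.0
time_s: 1.32
tcp_pos: [0.3903, -0.2909, 0.2312]
tcp_rot: [179.9, -0.2, 90.3]
wrist_force: [-0.5, 1.1, 0.2]
width: 0.0427
gripper_force: 0.0
time_s: 1.65
tcp_pos: [0.4558, -0.1881, 0.2312]
tcp_rot: [179.9, -0.2, 90.3]
wrist_force: [-0.3, 0.0, -0.2]
width: 0.0427
gripper_force: 0.0
```

```bash
python3 -m handwheel '[0.85,0.54,0.5,0,0,0,0, 0.85,0.54,0.5,0,0,0,0, 0.85,0.54,0.5,0,0,0,0, 0.85,0.54,0.5,0,0,0,0]'
python3 -m handwheel '[0.84,0.53,0.4,0,0,0,0, 0.84,0.53,0.4,0,0,0,0, 0.84,0.53,0.4,0,0,0,0, 0.84,0.53,0.4,0,0,0,0, 0.84,0.53,0.4,0,0,0,0]'
python3 - <<'E'
from h import *
d=grab("wrist"); s=arm.read_state(); print(s["tcp_pos"],s["tcp_rot"])
crop(d,0,0,560,420,1.4,"pics/w1.png",[((.643,.015),.06,.055),((.524,.036),.0345,.013)],[s["tcp_pos"],(.5845,.015,.055)])
E
```

```text
time_s: 1.98
tcp_pos: [0.5183, -0.0873, 0.1682]
tcp_rot: [-179.8, -0.2, 90.1]
wrist_force: [0.2, -1.0, 0.4]
width: 0.0427
gripper_force: 0.0
time_s: 2.4
tcp_pos: [0.5813, 0.0109, 0.1217]
tcp_rot: [-179.8, 0.0, 90.1]
wrist_force: [-0.6, -0.6, 0.1]
width: 0.0427
gripper_force: 0.0
[0.58114653 0.00956967 0.12264698] [-1.79893456e+02  4.85916667e-02  9.00367462e+01]
```

View pics/w1.png

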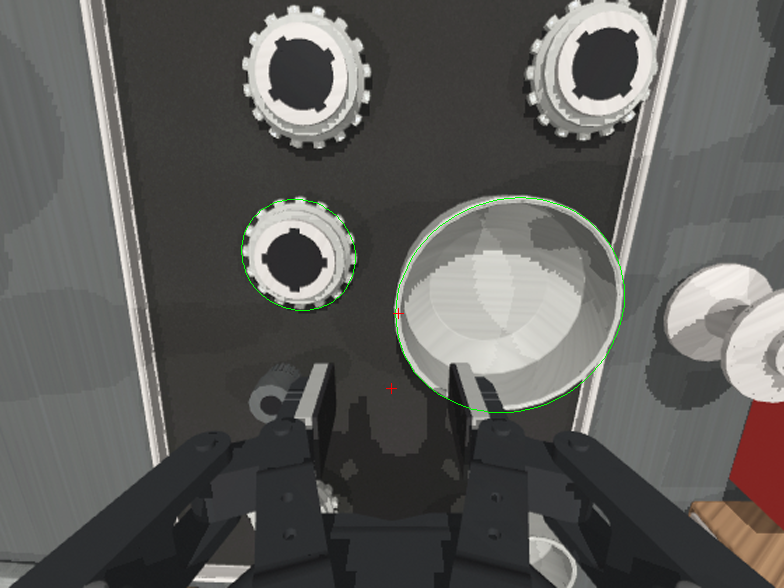

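The wrist view confirms it: the bowl rim's left edge is at (397,312), on the predicted circle, with the fingers straddling it. I'll descend, grip and lift.

```bash
python3 -m handwheel '[0.04,0.03,0.5,0,0,0,0, 0.04,0.03,0.77,0,0,0,0, 0.04,0.03,0.77,0,0,0,0, 0.04,0.03,0.77,0,0,0,0, 0.04,0.03,0.77,0,0,0,-1, 0.04,0.03,0.77,0,0,0,-1, 0.04,0.03,0.77,0,0,0,-1, 0.04,0.03,0.77,0,0,0,-1, 0.04,0.03,0.77,0,0,0,-1, 0.04,0.03,0.77,0,0,0,-1]'
python3 -m handwheel '[0,0,-0.3,0,0,0,-1, 0,0,-0.6,0,0,0,-1, 0,0,-0.83,0,0,0,-1, 0,0,-0.83,0,0,0,-1]'
```

```text
time_s: 3.28
tcp_pos: [0.5881, 0.0134, 0.0347]
tcp_rot: [179.6, 0.2, 90.0]
wrist_force: [-4.4, -2.1, 9.1]
width: 0.0017
gripper_force: 59.1
time_s: 3.62
tcp_pos: [0.5902, 0.0143, 0.1388]
tcp_rot: [179.2, 0.1, 90.1]
wrist_force: [0.6, -0.6, 0.2]
width: 0.0017
gripper_force: 60.5
```

```bash
python3 - <<'E'
from h import *
d=grab("wrist"); s=arm.read_state(); print(s["tcp_pos"],s["tcp_rot"],s["wrist_force"],s["width"])
e=grab("side")
im=np.hstack([cv2.resize(d["img"],(400,300)),cv2.resize(e["img"],(400,300))]); cv2.imwrite("pics/w2.png",im)
E
```

```text
[0.58897764 0.01440732 0.1358081 ] [1.79418576e+02 5.62102145e-02 9.00596753e+01] [ 1.13260706  0.82694886 -1.48773833] 0.0016947941919936078
```

View pics/w2.png

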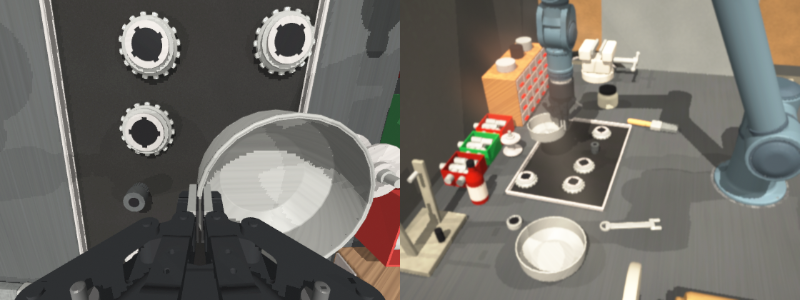

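The medium bowl is held and lifted clear. I'll carry it over the large bowl.

```bash
python3 -m handwheel '[0.4,-0.13,0,0,0,0,-1, 0.795,-0.265,0,0,0,0,-1, 0.795,-0.265,0,0,0,0,-1, 0.795,-0.265,0,0,0,0,-1]'
python3 -m handwheel '[0.795,-0.265,0,0,0,0,-1, 0.795,-0.265,0,0,0,0,-1, 0.795,-0.265,0,0,0,0,-1]'
python3 -m handwheel '[0.795,-0.265,0,0,0,0,-1, 0.795,-0.265,0,0,0,0,-1, 0.795,-0.265,0,0,0,0,-1]'
python3 -m handwheel '[0.4,-0.13,0,0,0,0,-1, 0.795,-0.265,0,0,0,0,-1, 0.795,-0.265,0,0,0,0,-1, 0.795,-0.265,0,0,0,0,-1]'
python3 - <<'E'
from h import *
d=grab("wrist"); s=arm.read_state(); print(s["tcp_pos"],s["tcp_rot"],s["wrist_force"],s["width"])
t=s["tcp_pos"]
crop(d,0,0,560,420,1.0,"pics/a.png",[((.52,.396),.088,.058),((t[0]+.0585,t[1]),.06,t[2]+.02)])
e=grab("top"); crop(e,60,120,150,150,2.8,"pics/b.png",[((.52,.396),.088,.058),((t[0]+.0585,t[1]),.06,t[2]+.02)])
a=cv2.imread("pics/a.png");b=cv2.imread("pics/b.png")
cv2.imwrite("pics/w3.png",cv2.resize(np.hstack([a,b]),None,fx=.8,fy=.8))
E
```

```text
time_s: 4.05
tcp_pos: [0.5501, 0.1134, 0.1288]
tcp_rot: [-179.7, -0.1, 90.3]
wrist_force: [-0.5, 0.1, -1.7]
width: 0.0017
gripper_force: 60.4
time_s: 4.3
tcp_pos: [0.5191, 0.208, 0.1292]
tcp_rot: [-179.8, -0.1, 90.2]
wrist_force: [0.0, 0.5, -1.4]
width: 0.0015
gripper_force: 60.4
time_s: 4.55
tcp_pos: [0.4873, 0.3039, 0.1292]
tcp_rot: [-179.9, -0.1, 90.2]
wrist_force: [-0.9, -1.1, -1.3]
width: 0.0016
gripper_force: 60.4
time_s: 4.88
tcp_pos: [0.4558, 0.399, 0.129]
tcp_rot: [-179.9, -0.0, 90.3]
wrist_force: [0.4, -0.9, -1.1]
width: 0.0017
gripper_force: 60.4
[0.45663498 0.39690734 0.12900565] [-1.79923235e+02  9.73219732e-02  9.02193697e+01] [-0.2139002  -0.49751092 -1.93067664] 0.001609875089847088
```

View pics/w3.png

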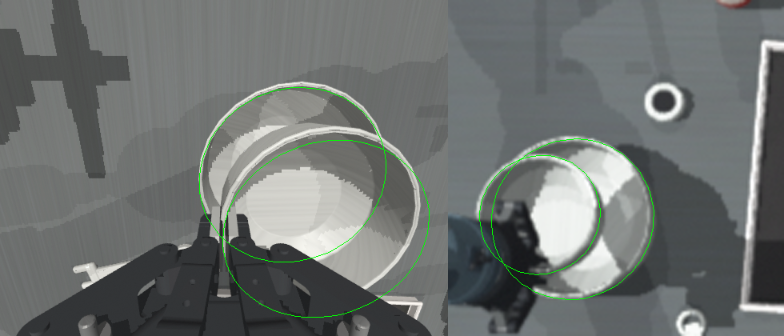

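```bash
python3 - <<'E'
from h import *
from scipy.optimize import least_squares
d=grab("wrist");e=grab("top");s=arm.read_state();t=s["tcp_pos"]
W=np.array([(277,250),(425,160),(522,250),(454,369)],float)
T=np.array([(74.3,215.5),(128.3,215.5),(101.3,188.3),(101.3,242.8)])
def rim(p):
    R=cv2.Rodrigues(np.array([p[3],p[4],0.]))[0]
    c=circ((0,0),.06,0)@R.T+p[:3]; return c
def f(p):
    r=[]
    for cam,U,w in((d,W,.5),(e,T,1)):
        q=w2p(cam,rim(p)); 
        for u in U: r.append(w*np.min(np.linalg.norm(q-u,axis=1)))
    return np.array(r)
r=least_squares(f,[t[0]+.0585,t[1],t[2]+.02,0,0],diff_step=1e-3,x_scale=[.01,.01,.01,.1,.1]); print(t,r.x,r.fun.round(1))
E
```

```text
[0.45786108 0.39458783 0.12961657] [ 0.51473825  0.39919076  0.14265353 -0.07001745 -0.00741436] [1.1 1.5 1.6 0.8 0.5 1.7 1.4 0.6]
```

The fit puts the medium bowl's centre at (0.515, 0.399), so it needs about 5 mm of correction. I'll lower it with an eye on the force.

```bash
python3 -m handwheel '[-0.03,0.04,0.3,0,0,0,-1, -0.03,0.04,0.6,0,0,0,-1, -0.03,0.04,0.6,0,0,0,-1, -0.03,0.04,0.6,0,0,0,-1]'
python3 -m handwheel '[0,0,0.07,0,0,0,-1, 0,0,0.07,0,0,0,-1, 0,0,0.07,0,0,0,-1]'
```

```text
time_s: 5.42
tcp_pos: [0.4606, 0.3896, 0.0565]
tcp_rot: [-179.7, 0.2, 89.9]
wrist_force: [0.2, -0.1, -0.0]
width: 0.0019
gripper_force: 60.5
time_s: 5.67
tcp_pos: [0.4635, 0.3931, 0.0516]
tcp_rot: [179.9, -0.1, 90.0]
wrist_force: [-0.5, 1.1, -1.6]
width: 0.0016
gripper_force: 60.4
```

```bash
python3 -m handwheel '[0,0,0.05,0,0,0,-1, 0,0,0.05,0,0,0,-1, 0,0,0.05,0,0,0,-1]'
python3 -m handwheel '[0,0,0.04,0,0,0,-1, 0,0,0.04,0,0,0,-1, 0,0,0.04,0,0,0,-1]'
```

```text
time_s: 5.92
tcp_pos: [0.4624, 0.3927, 0.0442]
tcp_rot: [180.0, 0.0, 90.1]
wrist_force: [0.5, -0.3, -1.7]
width: 0.0016
gripper_force: 60.4
time_s: 6.17
tcp_pos: [0.463, 0.3931, 0.0395]
tcp_rot: [179.9, -0.0, 90.1]
wrist_force: [0.3, 0.4, -0.3]
width: 0.0018
gripper_force: 60.7
```

```bash
python3 -m handwheel '[0,0,0.025,0,0,0,-1, 0,0,0.025,0,0,0,-1, 0,0,0.025,0,0,0,-0.65, 0,0,0.025,0,0,0,-0.65, 0,0,0.025,0,0,0,-0.65, 0,0,0.025,0,0,0,-0.65]'
python3 -m handwheel '[0,0,-0.3,0,0,0,-0.65, 0,0,-0.6,0,0,0,-0.65, 0,0,-0.8,0,0,0,0, 0,0,-0.8,0,0,0,0]'
python3 - <<'E'
from h import *
d=grab("wrist"); s=arm.read_state(); print(s["tcp_pos"],s["tcp_rot"],s["wrist_force"],s["width"])
e=grab("top"); crop(e,60,120,150,150,2.8,"pics/b.png",[((.52,.396),.088,.058),((.52,.396),.06,.056)])
a=d["img"];b=cv2.imread("pics/b.png")
cv2.imwrite("pics/w4.png",cv2.resize(np.hstack([a,b]),None,fx=.8,fy=.8))
E
```

```text
time_s: 6.67
tcp_pos: [0.4623, 0.3924, 0.036]
tcp_rot: [-180.0, 0.0, 90.0]
wrist_force: [0.8, -0.1, -0.6]
width: 0.0149
gripper_force: 0.0
time_s: 7.0
tcp_pos: [0.4657, 0.3948, 0.1383]
tcp_rot: [179.5, -0.3, 90.1]
wrist_force: [-0.2, 0.8, 0.4]
width: 0.0385
gripper_force: 0.0
[0.46471259 0.39406858 0.13561039] [179.67058304  -0.21379319  90.05002095] [-0.26711708  0.54278227 -0.35099175] 0.042493177779528456
```

View pics/w4.png

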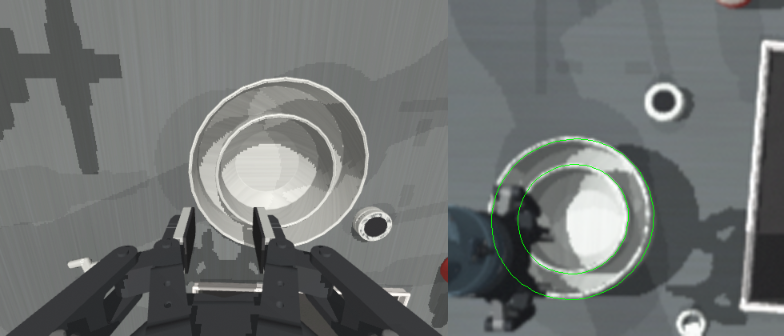

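Nested and concentric, with both rims on the predicted circles. Next is the small bowl.

```bash
python3 -m handwheel '[-0.955,0.295,0,0,0,0,0, -0.955,0.295,0,0,0,0,0, -0.955,0.295,0,0,0,0,0]'
python3 -m handwheel '[-0.955,0.295,0,0,0,0,0, -0.955,0.295,0,0,0,0,0, -0.955,0.295,0,0,0,0,0]'
python3 -m handwheel '[-0.955,0.295,0,0,0,0,0, -0.955,0.295,0,0,0,0,0, -0.955,0.295,0,0,0,0,0]'
python3 -m handwheel '[-0.955,0.295,0,0,0,0,0, -0.955,0.295,0,0,0,0,0, -0.955,0.295,0,0,0,0,0]'
python3 -m handwheel '[-0.955,0.295,0.2,0,0,0,0, -0.955,0.295,0.2,0,0,0,0, -0.955,0.295,0.2,0,0,0,0, -0.955,0.295,0.2,0,0,0,0]'
python3 - <<'E'
from h import *
d=grab("wrist"); s=arm.read_state(); print(s["tcp_pos"],s["tcp_rot"],s["width"])
crop(d,0,0,560,420,1,"pics/w5.png",[((.674,-.179),.034,.049)],[s["tcp_pos"],(.6415,-.179,.049)])
E
```

```text
time_s: 7.35
tcp_pos: [0.4967, 0.2761, 0.1301]
tcp_rot: [-179.8, 0.1, 90.1]
wrist_force: [0.4, -0.3, 0.1]
width: 0.0425
gripper_force: 0.0
time_s: 7.6
tcp_pos: [0.5323, 0.1608, 0.1301]
tcp_rot: [-179.8, 0.1, 90.0]
wrist_force: [0.1, 0.2, -0.2]
width: 0.0423
gripper_force: 0.0
time_s: 7.85
tcp_pos: [0.5678, 0.0464, 0.1301]
tcp_rot: [-179.8, 0.0, 90.0]
wrist_force: [0.2, 0.8, 1.0]
width: 0.0429
gripper_force: 0.0
time_s: 8.1
tcp_pos: [0.6034, -0.0681, 0.13]
tcp_rot: [-179.8, -0.0, 90.0]
wrist_force: [0.7, 1.0, -0.6]
width: 0.0428
gripper_force: 0.0
time_s: 8.43
tcp_pos: [0.6391, -0.187, 0.1036]
tcp_rot: [-179.8, 0.1, 89.6]
wrist_force: [0.2, 0.5, -0.7]
width: 0.0426
gripper_force: 0.0
[ 0.63856551 -0.18356641  0.10427727] [-1.79737975e+02 -6.27322987e-02  8.97558223e+01] 0.04254072808645542
```

View pics/w5.png

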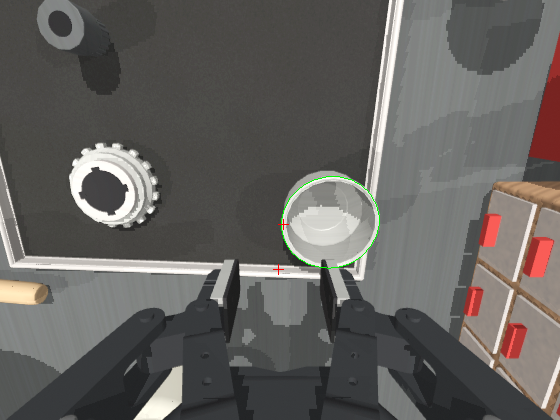

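Small bowl's rim circle is centred at (331,222), matching the estimate. Descend, grip, lift.

```bash
python3 -m handwheel '[0.03,0.02,0.3,0,0,0,0, 0.03,0.02,0.6,0,0,0,0, 0.03,0.02,0.62,0,0,0,0, 0.03,0.02,0.62,0,0,0,0, 0.03,0.02,0.62,0,0,0,-1, 0.03,0.02,0.62,0,0,0,-1, 0.03,0.02,0.62,0,0,0,-1, 0.03,0.02,0.62,0,0,0,-1, 0.03,0.02,0.62,0,0,0,-1, 0.03,0.02,0.62,0,0,0,-1]'
python3 -m handwheel '[0,0,-0.3,0,0,0,-1, 0,0,-0.6,0,0,0,-1, 0,0,-0.83,0,0,0,-1, 0,0,-0.83,0,0,0,-1, 0,0,-0.83,0,0,0,-1]'
python3 -m handwheel '[0.5,-0.15,0,0,0,0,-1, 0.955,-0.295,0,0,0,0,-1, 0.955,-0.295,0,0,0,0,-1, 0.955,-0.295,0,0,0,0,-1]'
python3 -m handwheel '[0.955,-0.295,0,0,0,0,-1, 0.955,-0.295,0,0,0,0,-1, 0.955,-0.295,0,0,0,0,-1]'
```

```text
time_s: 9.32
tcp_pos: [0.6441, -0.1773, 0.0364]
tcp_rot: [179.8, 0.1, 90.0]
wrist_force: [-0.5, -1.0, 6.7]
width: 0.0029
gripper_force: 58.2
time_s: 9.73
tcp_pos: [0.6443, -0.1773, 0.1365]
tcp_rot: [179.7, 0.1, 90.1]
wrist_force: [0.2, 0.1, -0.4]
width: 0.0029
gripper_force: 57.9
time_s: 10.07
tcp_pos: [0.6025, -0.0555, 0.1314]
tcp_rot: [-179.6, -0.3, 90.4]
wrist_force: [0.4, -0.3, -1.4]
width: 0.0026
gripper_force: 57.9
time_s: 10.32
tcp_pos: [0.5693, 0.054, 0.1318]
tcp_rot: [-179.8, -0.0, 90.0]
wrist_force: [0.2, 0.6, -0.6]
width: 0.003
gripper_force: 57.9
```

```bash
python3 -m handwheel '[0.947,-0.228,0,0,0,0,-1, 0.947,-0.228,0,0,0,0,-1, 0.947,-0.228,0,0,0,0,-1]'
python3 -m handwheel '[0.947,-0.228,0,0,0,0,-1, 0.947,-0.228,0,0,0,0,-1, 0.947,-0.228,0,0,0,0,-1]'
python3 -m handwheel '[0.5,-0.12,0,0,0,0,-1, 0.947,-0.228,0,0,0,0,-1, 0.947,-0.228,0,0,0,0,-1, 0.947,-0.228,0,0,0,0,-1]'
python3 - <<'E'
from h import *
d=grab("wrist"); e=grab("top");s=arm.read_state(); t=s["tcp_pos"];print(t,s["tcp_rot"],s["wrist_force"],s["width"])
cs=[((.52,.396),.06,.056),((t[0]+.0325,t[1]),.034,t[2]+.015)]
crop(d,0,0,560,420,1.0,"pics/a.png",cs)
crop(e,60,120,150,150,2.8,"pics/b.png",cs)
a=cv2.imread("pics/a.png");b=cv2.imread("pics/b.png")
cv2.imwrite("pics/w6.png",cv2.resize(np.hstack([a,b]),None,fx=.8,fy=.8))
E
```

```text
time_s: 10.57
tcp_pos: [0.5416, 0.1683, 0.1319]
tcp_rot: [-179.8, -0.0, 90.1]
wrist_force: [0.3, 0.1, -0.8]
width: 0.003
gripper_force: 57.9
time_s: 10.82
tcp_pos: [0.5143, 0.2818, 0.1319]
tcp_rot: [-179.8, 0.0, 90.1]
wrist_force: [0.6, -0.9, -0.2]
width: 0.0031
gripper_force: 57.9
time_s: 11.15
tcp_pos: [0.4859, 0.3987, 0.1316]
tcp_rot: [-179.8, -0.1, 90.5]
wrist_force: [1.0, -0.3, -1.4]
width: 0.003
gripper_force: 57.9
[0.48757312 0.39381584 0.13168766] [-1.79878809e+02  1.22044102e-01  9.02123922e+01] [-0.18276625 -1.37642849 -1.05649061] 0.0030445888303889824
```

View pics/w6.png

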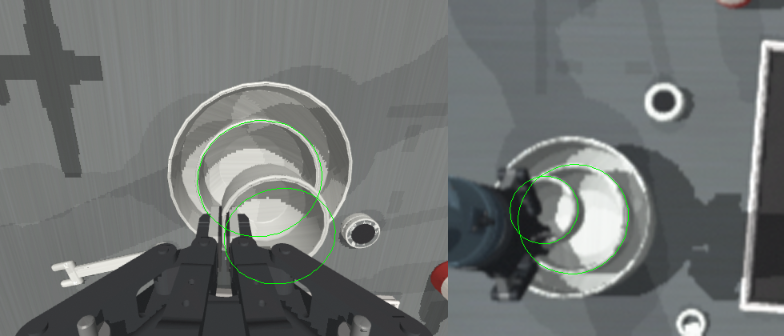

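The small bowl matches the prediction closely and hangs centred over the nest. Lowering.

```bash
python3 -m handwheel '[0,0,0.3,0,0,0,-1, 0,0,0.6,0,0,0,-1, 0,0,0.65,0,0,0,-1, 0,0,0.65,0,0,0,-1, 0,0,0.65,0,0,0,-1]'
python3 -m handwheel '[0,0,0.05,0,0,0,-1, 0,0,0.05,0,0,0,-1, 0,0,0.05,0,0,0,-1]'
```

```text
time_s: 11.67
tcp_pos: [0.489, 0.3921, 0.0557]
tcp_rot: [-179.9, 0.1, 90.0]
wrist_force: [-0.3, -0.5, -0.8]
width: 0.0028
gripper_force: 57.9
time_s: 11.92
tcp_pos: [0.4899, 0.3937, 0.0508]
tcp_rot: [179.9, -0.1, 90.0]
wrist_force: [-0.3, 0.6, -0.4]
width: 0.0034
gripper_force: 57.9
```

```bash
python3 -m handwheel '[0,0,0.05,0,0,0,-1, 0,0,0.05,0,0,0,-1, 0,0,0.05,0,0,0,-1]'
python3 -m handwheel '[0,0,0.02,0,0,0,-1, 0,0,0.02,0,0,0,-1, 0,0,0.02,0,0,0,-1]'
```

```text
time_s: 12.17
tcp_pos: [0.4887, 0.3933, 0.0433]
tcp_rot: [-180.0, 0.0, 90.1]
wrist_force: [-0.0, -0.3, -1.4]
width: 0.0028
gripper_force: 57.9
time_s: 12.42
tcp_pos: [0.489, 0.3935, 0.0416]
tcp_rot: [180.0, -0.0, 90.1]
wrist_force: [-2.1, -0.8, 3.5]
width: 0.0028
gripper_force: 58.6
```

```bash
python3 -m handwheel '[0,0,0,0,0,0,-0.72, 0,0,0,0,0,0,-0.72, 0,0,0,0,0,0,-0.72, 0,0,0,0,0,0,-0.72]'
python3 -m handwheel '[0,0,-0.3,0,0,0,-0.72, 0,0,-0.6,0,0,0,-0.72, 0,0,-0.7,0,0,0,0.18, 0,0,-0.7,0,0,0,0.18]'
python3 -m handwheel '[-0.5,-0.5,0,0,0,-0.5,0.18, -0.9,-0.5,0,0,0,-0.8,0.18, -0.9,-0.5,0,0,0,-0.8,0.18, -0.9,-0.5,0,0,0,-0.8,0.18, -0.9,-0.5,0,0,0,-0.8,0.18, -0.9,-0.5,0,0,0,-0.8,0.18, -0.9,-0.5,0,0,0,-0.8,0.18, -0.9,-0.5,0,0,0,-0.8,0.18, -0.9,-0.5,0,0,0,-0.8,0.18, -0.9,-0.5,0,0,0,-0.8,0.18, -0.9,-0.5,0,0,0,-0.8,0.18, -0.9,-0.5,0,0,0,-0.8,0.18]'
python3 - <<'E'
from h import *
d=grab("top"); s=arm.read_state(); print(s["tcp_pos"],s["tcp_rot"],s["width"])
est=dict(a=(.691,.137),b=(.535,.135),c=(.524,.036),d=(.507,-.161))
# refine freewheels: fit disc (bright vs dark) by maximizing mean brightness in annulus 28..33 minus ring 37..42
from scipy.optimize import minimize
g=cv2.GaussianBlur(cv2.cvtColor(d["img"],cv2.COLOR_BGR2GRAY),(3,3),0).astype(np.float32)
def samp(c,r,z):
    q=w2p(d,circ(c,r,z)).astype(np.float32); return cv2.remap(g,q[:,:1],q[:,1:],1)[:-1].mean()
for k,c in est.items():
    f=lambda p:-sum(samp(p,r,.012) for r in(.026,.029,.032))+sum(samp(p,r,.012) for r in(.037,.040))
    r=minimize(f,c,method="Nelder-Mead",options=dict(initial_simplex=[c,(c[0]+.004,c[1]),(c[0],c[1]+.004)])); print(k,r.x.round(4))
crop(d,60,120,320,160,2.5,"pics/c2.png",[((.52,.396),.088,.058),((.52,.396),.06,.056),((.52,.396),.034,.054)])
E
```

```text
time_s: 12.75
tcp_pos: [0.4889, 0.3933, 0.0408]
tcp_rot: [-180.0, 0.0, 90.1]
wrist_force: [0.9, -0.4, 0.1]
width: 0.0118
gripper_force: 0.0
time_s: 13.08
tcp_pos: [0.4917, 0.3951, 0.1297]
tcp_rot: [179.6, -0.3, 90.1]
wrist_force: [0.8, 1.6, -0.2]
width: 0.0352
gripper_force: 0.0
time_s: 14.08
tcp_pos: [0.4285, 0.285, 0.1242]
tcp_rot: [-179.9, -0.1, 158.7]
wrist_force: [1.0, 0.2, 0.8]
width: 0.0505
gripper_force: 0.0
[0.42860392 0.2850412  0.12433815] [-1.79942343e+02 -4.40290626e-02  1.58698782e+02] 0.049928945833010746
a [0.689  0.1387]
b [0.5362 0.1341]
c [0.5262 0.0374]
d [ 0.5074 -0.1594]
```

View pics/c2.png

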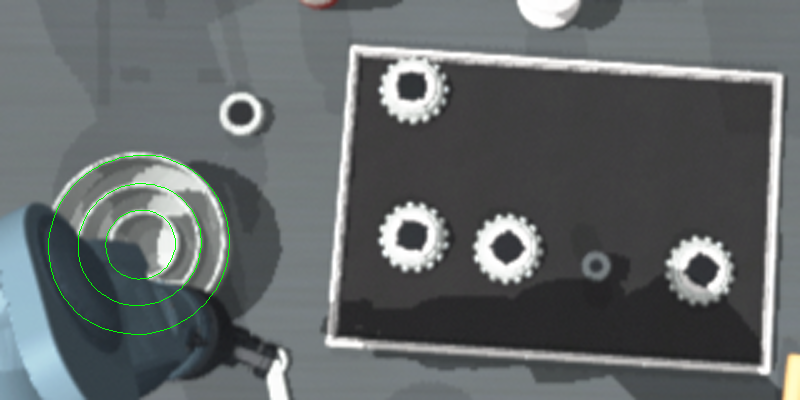

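The picture shows the three bowls nested concentrically at (140,244). The refined freewheel positions are usable. I'll push the wheels with the half-open fingers as a fork, starting with the middle stray, so I'm aligning with the tray and lowering behind it.

```bash
python3 -m handwheel '[-0.567,-0.877,0,0,0,-0.22,0.18, -0.567,-0.877,0,0,0,-0.22,0.18, -0.567,-0.877,0,0,0,-0.22,0.18, -0.567,-0.877,0,0,0,-0.22,0.18, -0.567,-0.877,0,0,0,-0.22,0.18]'
python3 -m handwheel '[-0.25,-1,0,0,0,0,0.18, -0.25,-1,0.2,0,0,0,0.18, -0.25,-1,0.5,0,0,0,0.18, -0.25,-1,0.7,0,0,0,0.18, -0.25,-1,0.7,0,0,0,0.18, -0.25,-1,0.7,0,0,0,0.18]'
cat >> h.py <<'E'
c0,s0=np.cos(np.radians(2.5)),np.sin(np.radians(2.5))
def uv(p): return np.array([c0*p[0]-s0*p[1], s0*p[0]+c0*p[1]])
def st():
    s=arm.read_state(); print("tcp uv",uv(s["tcp_pos"]).round(4),"z",s["tcp_pos"][2].round(4),"rot",s["tcp_rot"].round(2),"F",s["wrist_force"].round(1))
def wheels(est,cam="top"):
    from scipy.optimize import minimize
    d=grab(cam); g=cv2.GaussianBlur(cv2.cvtColor(d["img"],cv2.COLOR_BGR2GRAY),(3,3),0).astype(np.float32)
    def samp(c,r):
        q=w2p(d,circ(c,r,.012)).astype(np.float32); return cv2.remap(g,q[:,:1],q[:,1:],1)[:-1].mean()
    for k,c in est.items():
        c=np.array([c0*c[0]+s0*c[1],-s0*c[0]+c0*c[1]])
        f=lambda p:-sum(samp(p,r) for r in(.026,.029,.032))+sum(samp(p,r) for r in(.037,.040))
        r=minimize(f,c,method="Nelder-Mead",options=dict(initial_simplex=[c,c+[.006,0],c+[0,.006]])); print(k,"uv",uv(r.x).round(4),round(r.fun))
E
python3 -c "
from h import *
st()"
```

```text
time_s: 14.55
tcp_pos: [0.4549, 0.1599, 0.1249]
tcp_rot: [-179.9, -0.0, 177.4]
wrist_force: [-0.7, 1.6, 0.1]
width: 0.0503
gripper_force: 0.0
time_s: 15.05
tcp_pos: [0.477, 0.0418, 0.0391]
tcp_rot: [180.0, -0.3, 177.6]
wrist_force: [-0.6, 0.6, 0.9]
width: 0.0502
gripper_force: 0.0
tcp uv [0.4747 0.0626] z 0.0391 rot [179.96  -0.35 177.6 ] F [-0.6  0.6  0.9]
```

```bash
python3 -m handwheel '[0,-0.02,0.25,0,0,0,0.18, 0,-0.02,0.25,0,0,0,0.18, 0,-0.02,0.25,0,0,0,0.18]'
python3 -m handwheel '[0,0,0.04,0,0,0,0.18, 0,0,0.04,0,0,0,0.18, 0,0,0.04,0,0,0,0.18]'
python3 -m handwheel '[0,0,0.03,0,0,0,0.18, 0,0,0.03,0,0,0,0.18, 0,0,0.03,0,0,0,0.18]'
```

```text
time_s: 15.3
tcp_pos: [0.4788, 0.0404, 0.0117]
tcp_rot: [180.0, -0.1, 177.8]
wrist_force: [0.7, -0.3, 1.3]
width: 0.0505
gripper_force: 0.0
time_s: 15.55
tcp_pos: [0.4805, 0.0396, 0.0074]
tcp_rot: [180.0, 0.1, 177.8]
wrist_force: [-0.2, 0.7, 0.4]
width: 0.0503
gripper_force: 0.0
time_s: 15.8
tcp_pos: [0.4795, 0.0391, 0.0028]
tcp_rot: [-180.0, 0.0, 177.7]
wrist_force: [0.3, -0.1, 0.6]
width: 0.0504
gripper_force: 0.0
```

```bash
python3 -m handwheel '[0,0,0.02,0,0,0,0.18, 0,0,0.02,0,0,0,0.18, 0,0,0.02,0,0,0,0.18]'
python3 -c "
from h import *
st()"
```

```text
time_s: 16.05
tcp_pos: [0.4793, 0.039, 0.0001]
tcp_rot: [-180.0, -0.0, 177.7]
wrist_force: [0.3, -0.2, -0.1]
width: 0.0502
gripper_force: 0.0
tcp uv [0.4772 0.0599] z 0.0001 rot [-1.8000e+02 -3.0000e-02  1.7771e+02] F [ 0.3 -0.2 -0.1]
```

```bash
python3 -m handwheel '[-0.1,0,0,0,0,0,0.18, -0.2,-0.035,0,0,0,0,0.18, -0.3,-0.07,0,0,0,0,0.18, -0.4,-0.1,0,0,0,0,0.18, -0.5,-0.135,0,0,0,0,0.18, -0.6,-0.17,0,0,0,0,0.18, -0.7,-0.2,0,0,0,0,0.18, -0.8,-0.235,0,0,0,0,0.18, -0.9,-0.27,0,0,0,0,0.18, -1,-0.3,0,0,0,0,0.18, -1,-0.3,0,0,0,0,0.18]'
python3 -c "
from h import *
st(); wheels(dict(c=(.632,.024)))"
```

```text
time_s: 16.97
tcp_pos: [0.5988, -0.0021, 0.0004]
tcp_rot: [-180.0, -0.0, 177.7]
wrist_force: [-0.6, 0.1, 0.5]
width: 0.0504
gripper_force: 0.5
tcp uv [0.5984 0.024 ] z 0.0004 rot [-1.8000e+02 -1.0000e-02  1.7769e+02] F [-0.6  0.1  0.5]
c uv [0.5687 0.0864] -172
```

```bash
python3 -c "
from h import *
st(); wheels(dict(a=(.682,.1686),c=(.634,.024),b=(.53,.157)),'wrist')"
```

```text
tcp uv [0.5981 0.0241] z 0.0002 rot [-1.7999e+02  1.0000e-02  1.7770e+02] F [-1.7  0.3 -0.4]
a uv [0.6762 0.1536] -215
c uv [0.6305 0.0247] -361
b uv [0.5281 0.154 ] -165
```

Wheel c sits in the fork as planned, at u=0.6305, v=0.0247. Pushing it on to the rim.

```bash
python3 -m handwheel '[-0.08,-0.01,0,0,0,0,0.18, -0.16,-0.02,0,0,0,0,0.18, -0.24,-0.025,0,0,0,0,0.18, -0.32,-0.025,0,0,0,0,0.18, -0.38,-0.025,0,0,0,0,0.18, -0.41,-0.025,0,0,0,0,0.18, -0.43,-0.025,0,0,0,0,0.18, -0.43,-0.025,0,0,0,0,0.18]'
python3 -m handwheel '[-0.01,0,0,0,0,0,0.18, -0.02,0,0,0,0,0,0.18, -0.02,0,0,0,0,0,0.18]'
python3 -c "
from h import *
st(); wheels(dict(a=(.682,.1686),c=(.683,.022)),'wrist')"
```

```text
time_s: 17.73
tcp_pos: [0.6494, -0.0066, -0.0]
tcp_rot: [180.0, -0.0, 177.7]
wrist_force: [-2.0, -0.5, 1.2]
width: 0.0507
gripper_force: 1.2
time_s: 17.98
tcp_pos: [0.6497, -0.0066, -0.0]
tcp_rot: [-180.0, -0.2, 177.7]
wrist_force: [-6.5, -0.1, 5.0]
width: 0.051
gripper_force: 3.8
tcp uv [0.6493 0.0217] z -0.0 rot [-180.     -0.22  177.72] F [-6.5 -0.1  5. ]
a uv [0.6793 0.1635] -220
c uv [0.6814 0.0223] -352
```

c is against the rim (contact force 6.5 N, no further advance). Backing off and going round behind b.

```bash
python3 -m handwheel '[0.1,0,0,0,0,0,0.18, 0.25,0,0,0,0,0,0.18, 0.4,0,-0.25,0,0,0,0.18, 0.6,0,-0.5,0,0,0,0.18, 0.8,0.35,-0.5,0,0,0,0.18, 1,0.7,-0.5,0,0,0,0.18, 1,1,-0.5,0,0,0,0.18, 1,1,-0.5,0,0,0,0.18, 1,1,-0.5,0,0,0,0.18]'
python3 -m handwheel '[0.44,0.13,0,0,0,0,0.18, 0.44,0.13,0,0,0,0,0.18, 0.44,0.13,0,0,0,0,0.18]'
python3 -c "
from h import *
st(); wheels(dict(a=(.682,.1686),b=(.53,.157)),'wrist'); wheels(dict(a=(.682,.1686),c=(.682,.022),d=(.514,-.137)))"
```

```text
time_s: 18.78
tcp_pos: [0.537, 0.1203, 0.0608]
tcp_rot: [180.0, 0.1, 178.0]
wrist_force: [1.3, -1.0, 0.7]
width: 0.0503
gripper_force: 0.0
time_s: 19.03
tcp_pos: [0.4812, 0.1351, 0.0595]
tcp_rot: [-179.9, -0.2, 177.8]
wrist_force: [0.0, -0.2, -0.9]
width: 0.0505
gripper_force: 0.0
tcp uv [0.4748 0.1559] z 0.0595 rot [-179.94   -0.21  177.76] F [ 0.  -0.2 -0.9]
a uv [0.688  0.1689] 0
b uv [0.5294 0.1565] -456
a uv [0.6822 0.1684] -406
c uv [0.6842 0.0233] -411
d uv [ 0.5131 -0.1381] -313
```

```bash
python3 -m handwheel '[0,0.01,0.3,0,0,0,0.18, 0,0.01,0.495,0,0,0,0.18, 0,0.01,0.495,0,0,0,0.18, 0,0.01,0.495,0,0,0,0.18]'
python3 -m handwheel '[-0.1,0,0,0,0,0,0.18, -0.18,0,0,0,0,0,0.18, -0.28,-0.062,0,0,0,0,0.18, -0.38,-0.125,0,0,0,0,0.18, -0.48,-0.187,0,0,0,0,0.18, -0.58,-0.25,0,0,0,0,0.18, -0.68,-0.31,0,0,0,0,0.18, -0.78,-0.375,0,0,0,0,0.18, -0.88,-0.435,0,0,0,0,0.18, -0.98,-0.5,0,0,0,0,0.18, -0.98,-0.5,0,0,0,0,0.18]'
python3 -c "
from h import *
st(); wheels(dict(b=(.628,.096),a=(.682,.1684),c=(.684,.023)),'wrist')"
```

```text
time_s: 19.47
tcp_pos: [0.4879, 0.1358, 0.0011]
tcp_rot: [-180.0, 0.2, 177.6]
wrist_force: [-0.3, 0.5, -0.2]
width: 0.0504
gripper_force: 0.0
time_s: 20.38
tcp_pos: [0.6037, 0.0695, 0.0012]
tcp_rot: [-179.9, 0.2, 177.5]
wrist_force: [0.7, -0.9, -0.3]
width: 0.0501
gripper_force: 0.1
tcp uv [0.6001 0.0957] z 0.0012 rot [-179.94    0.23  177.53] F [ 0.7 -0.9 -0.3]
b uv [0.6331 0.0959] -372
a uv [0.6602 0.1874] -180
c uv [0.6604 0.0478] -204
```

b is at v=0.096, centred between a and c. Push to the rim.

```bash
python3 -m handwheel '[-0.08,0,0,0,0,0,0.18, -0.16,0,0,0,0,0,0.18, -0.24,0,0,0,0,0,0.18, -0.32,0,0,0,0,0,0.18, -0.37,0,0,0,0,0,0.18, -0.4,0,0,0,0,0,0.18, -0.42,0,0,0,0,0,0.18, -0.42,0,0,0,0,0,0.18]'
python3 -m handwheel '[-0.01,0,0,0,0,0,0.18, -0.02,0,0,0,0,0,0.18, -0.02,0,0,0,0,0,0.18]'
python3 -c "
from h import *
st(); wheels(dict(b=(.683,.096)),'wrist')"
```

```text
time_s: 21.1
tcp_pos: [0.6501, 0.0701, 0.0007]
tcp_rot: [-180.0, -0.0, 177.7]
wrist_force: [-0.3, -0.4, -1.2]
width: 0.0506
gripper_force: 0.4
time_s: 21.35
tcp_pos: [0.6522, 0.07, 0.0008]
tcp_rot: [-180.0, -0.0, 177.7]
wrist_force: [-1.1, -0.7, -0.3]
width: 0.0503
gripper_force: 0.8
tcp uv [0.6486 0.0984] z 0.0008 rot [-1.7999e+02 -2.0000e-02  1.7772e+02] F [-1.1 -0.7 -0.3]
b uv [0.6803 0.0991] -352
```

```bash
python3 -m handwheel '[-0.015,-0.015,0,0,0,0,0.18, -0.03,-0.015,0,0,0,0,0.18, -0.03,-0.015,0,0,0,0,0.18]'
python3 -m handwheel '[-0.015,0,0,0,0,0,0.18, -0.015,0,0,0,0,0,0.18]'
```

```text
time_s: 21.65
tcp_pos: [0.6535, 0.0688, 0.0004]
tcp_rot: [179.9, -0.3, 177.8]
wrist_force: [-6.2, 0.7, 2.5]
width: 0.0502
gripper_force: 3.5
time_s: 21.82
tcp_pos: [0.6539, 0.069, 0.0002]
tcp_rot: [179.9, -0.4, 177.8]
wrist_force: [-9.4, 2.3, 4.5]
width: 0.0503
gripper_force: 5.5
```

```bash
python3 -m handwheel '[0.1,0,0,0,0,0,0.18, 0.25,0,0,0,0,0,0.18, 0.4,0,-0.25,0,0,0,0.18, 0.6,0,-0.5,0,0,0,0.18, 0.8,-0.35,-0.5,0,0,0,0.18, 1,-0.7,-0.5,0,0,0,0.18, 1,-0.96,-0.5,0,0,0,0.18, 1,-0.96,-0.5,0,0,0,0.18]'
python3 -m handwheel '[0.5,-1,0,0,0,0,0.18, 0.5,-1,0,0,0,0,0.18, 0.5,-1,0,0,0,0,0.18, 0.5,-1,0,0,0,0,0.18, 0.5,-1,0,0,0,0,0.18]'
python3 -c "
from h import *
st(); wheels(dict(d=(.513,-.138)),'wrist'); wheels(dict(a=(.682,.1686),b=(.684,.096),c=(.684,.023)))"
```

```text
time_s: 22.48
tcp_pos: [0.5327, -0.0482, 0.062]
tcp_rot: [-179.8, 0.1, 177.3]
wrist_force: [0.1, 0.6, -0.0]
width: 0.0504
gripper_force: 0.0
time_s: 22.9
tcp_pos: [0.4687, -0.1625, 0.0615]
tcp_rot: [-179.9, 0.1, 177.4]
wrist_force: [-0.1, 0.9, -0.1]
width: 0.0505
gripper_force: 0.0
tcp uv [ 0.4753 -0.1419] z 0.0615 rot [-1.7993e+02  1.1000e-01  1.7744e+02] F [-0.1  0.9 -0.1]
d uv [ 0.5123 -0.1394] -460
a uv [0.6821 0.1694] -383
b uv [0.6841 0.0989] -382
c uv [0.684  0.0231] -408
```

```bash
python3 -m handwheel '[0.04,0.025,0.3,0,0,0,0.18, 0.04,0.025,0.51,0,0,0,0.18, 0.04,0.025,0.51,0,0,0,0.18, 0.04,0.025,0.51,0,0,0,0.18]'
python3 -m handwheel '[-0.085,0,0,0,0,0,0.18, -0.17,0.055,0,0,0,0,0.18, -0.25,0.107,0,0,0,0,0.18, -0.33,0.159,0,0,0,0,0.18, -0.41,0.21,0,0,0,0,0.18, -0.49,0.262,0,0,0,0,0.18, -0.57,0.314,0,0,0,0,0.18, -0.65,0.366,0,0,0,0,0.18, -0.73,0.417,0,0,0,0,0.18, -0.81,0.47,0,0,0,0,0.18, -0.89,0.52,0,0,0,0,0.18, -0.89,0.52,0,0,0,0,0.18]'
python3 -c "
from h import *
st(); wheels(dict(d=(.61,-.075)),'wrist')"
```

```text
time_s: 23.33
tcp_pos: [0.4662, -0.1556, 0.0002]
tcp_rot: [-180.0, 0.1, 177.9]
wrist_force: [-0.0, 0.0, -0.2]
width: 0.0504
gripper_force: 0.0
time_s: 24.33
tcp_pos: [0.5753, -0.0965, -0.0]
tcp_rot: [180.0, 0.1, 177.9]
wrist_force: [-1.6, 0.4, 0.6]
width: 0.0502
gripper_force: 0.4
tcp uv [ 0.5789 -0.0713] z -0.0 rot [1.8000e+02 8.0000e-02 1.7789e+02] F [-1.6  0.4  0.6]
d uv [ 0.6111 -0.07  ] -365
```

```bash
python3 -m handwheel '[-0.08,0.04,0,0,0,0,0.18, -0.16,0.085,0,0,0,0,0.18, -0.24,0.125,0,0,0,0,0.18, -0.32,0.165,0,0,0,0,0.18, -0.4,0.165,0,0,0,0,0.18, -0.47,0.165,0,0,0,0,0.18, -0.53,0.165,0,0,0,0,0.18, -0.57,0.165,0,0,0,0,0.18, -0.59,0.165,0,0,0,0,0.18, -0.59,0.165,0,0,0,0,0.18]'
python3 -c "
from h import *
st(); wheels(dict(d=(.682,-.05)),'wrist')"
```

```text
time_s: 25.22
tcp_pos: [0.6413, -0.0801, -0.0001]
tcp_rot: [180.0, -0.4, 177.8]
wrist_force: [-11.4, 0.5, 13.6]
width: 0.0506
gripper_force: 7.5
tcp uv [ 0.6441 -0.0521] z -0.0001 rot [179.98  -0.39 177.78] F [-11.4   0.5  13.6]
d uv [ 0.676  -0.0505] -348
```

```bash
python3 -m handwheel '[0.1,0,0,0,0,0,0.18, 0.25,0,0,0,0,0,0.18, 0.4,0,-0.25,0,0,0,0.18, 0.6,0,-0.5,0,0,0,0.18, 0.8,0,-0.5,0,0,0,0.18, 1,0,-0.5,0,0,0,0.18, 1,0,-0.5,0,0,0,0.18]'
python3 -c "
from h import *
st(); wheels(dict(a=(.682,.1686),b=(.684,.096),c=(.684,.023),d=(.682,-.05))); wheels(dict(d=(.682,-.05),c=(.684,.023)),'wrist')"
```

```text
time_s: 25.85
tcp_pos: [0.5194, -0.0748, 0.059]
tcp_rot: [179.9, -0.3, 177.8]
wrist_force: [-0.9, 0.7, 0.6]
width: 0.0502
gripper_force: 0.0
tcp uv [ 0.5222 -0.052 ] z 0.059 rot [179.9   -0.31 177.76] F [-0.9  0.7  0.6]
a uv [0.6821 0.1694] -377
b uv [0.6842 0.0991] -375
c uv [0.6841 0.024 ] -364
d uv [ 0.6783 -0.0506] -228
d uv [ 0.6592 -0.0254] -73
c uv [0.6786 0.0218] -149
```

```bash
python3 -m handwheel '[0.6,-0.8,-0.8,0,0,0,0.18, 0.6,-0.8,-0.8,0,0,0,0.18, 0.6,-0.8,-0.8,0,0,0,0.18, 0.6,-0.8,-0.8,0,0,0,0.18, 0.6,-0.8,-0.8,0,0,0,0.18]'
python3 -c "
from h import *
st(); wheels(dict(a=(.682,.1686),b=(.684,.096),c=(.684,.023),d=(.682,-.05)))
d=grab('top')
crop(d,195,130,185,130,4.3,'pics/f.png')"
```

```text
time_s: 26.37
tcp_pos: [0.4511, -0.1739, 0.1598]
tcp_rot: [-179.7, 0.4, 177.5]
wrist_force: [0.8, -0.1, 0.7]
width: 0.0509
gripper_force: 0.0
tcp uv [ 0.4583 -0.1541] z 0.1598 rot [-179.73    0.39  177.51] F [ 0.8 -0.1  0.7]
a uv [0.6821 0.1694] -377
b uv [0.6843 0.0988] -376
c uv [0.6839 0.0238] -386
d uv [ 0.6792 -0.0508] -393
```

View pics/f.png

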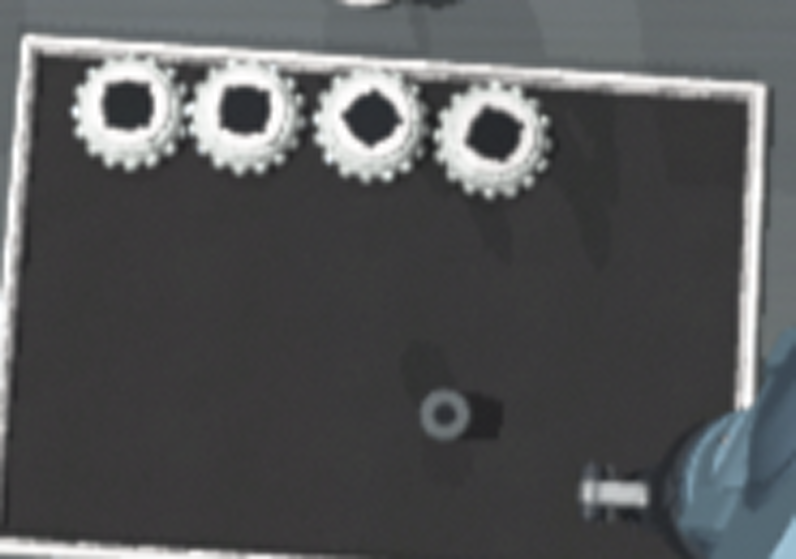

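The picture shows the row along the rim at y≈105–135 px. The last wheel, at (493,135), sits about 5 mm short of the rim. The vertical force suggests the fingertips dragged on the floor, so I'll push it again with the tips 3 mm higher.

```bash
python3 -m handwheel '[-0.5,0.85,0.5,0,0,0,0.18, -0.5,0.85,0.8,0,0,0,0.18, -0.5,0.85,0.8,0,0,0,0.18, -0.5,0.85,0.8,0,0,0,0.18, -0.5,0.85,0.8,0,0,0,0.18]'
python3 -m handwheel '[-0.4,0,0,0,0,0,0.18, -0.75,0,0,0,0,0,0.18, -0.75,0,0.25,0,0,0,0.18, -0.75,0,0.48,0,0,0,0.18, -0.75,0,0.48,0,0,0,0.18, -0.75,0,0.48,0,0,0,0.18]'
python3 -c "
from h import *
st()"
```

```text
time_s: 26.88
tcp_pos: [0.5117, -0.065, 0.054]
tcp_rot: [179.8, -0.4, 178.1]
wrist_force: [-1.4, 0.0, -0.5]
width: 0.0504
gripper_force: 0.0
time_s: 27.38
tcp_pos: [0.6036, -0.0733, 0.001]
tcp_rot: [180.0, -0.0, 177.8]
wrist_force: [-0.3, -0.2, 0.1]
width: 0.0503
gripper_force: 0.0
tcp uv [ 0.6063 -0.0469] z 0.001 rot [ 1.7999e+02 -3.0000e-02  1.7779e+02] F [-0.3 -0.2  0.1]
```

```bash
python3 -m handwheel '[-0.1,-0.035,-0.025,0,0,0,0.18, -0.2,-0.035,-0.025,0,0,0,0.18, -0.28,-0.035,-0.025,0,0,0,0.18, -0.32,-0.035,-0.025,0,0,0,0.18, -0.32,-0.035,-0.025,0,0,0,0.18]'
python3 -m handwheel '[-0.02,0,0,0,0,0,0.18, -0.035,0,0,0,0,0,0.18, -0.035,0,0,0,0,0,0.18]'
python3 -c "
from h import *
st()"
```

```text
time_s: 27.8
tcp_pos: [0.6414, -0.0794, 0.0047]
tcp_rot: [-180.0, -0.0, 177.8]
wrist_force: [0.1, -0.3, 0.7]
width: 0.0502
gripper_force: 0.0
time_s: 28.05
tcp_pos: [0.6443, -0.0795, 0.0046]
tcp_rot: [180.0, -0.1, 177.7]
wrist_force: [-1.8, 0.3, -0.6]
width: 0.0504
gripper_force: 0.8
tcp uv [ 0.6471 -0.0514] z 0.0046 rot [ 1.7999e+02 -1.1000e-01  1.7773e+02] F [-1.8  0.3 -0.6]
```

```bash
python3 -m handwheel '[-0.02,0,0,0,0,0,0.18, -0.03,0,0,0,0,0,0.18, -0.03,0,0,0,0,0,0.18]'
python3 -m handwheel '[-0.015,0,0,0,0,0,0.18, -0.015,0,0,0,0,0,0.18]'
```

```text
time_s: 28.3
tcp_pos: [0.647, -0.0797, 0.0045]
tcp_rot: [180.0, -0.2, 177.7]
wrist_force: [-5.4, -0.1, 0.9]
width: 0.0504
gripper_force: 2.1
time_s: 28.47
tcp_pos: [0.6475, -0.0796, 0.0042]
tcp_rot: [180.0, -0.4, 177.7]
wrist_force: [-7.0, 0.3, 2.9]
width: 0.0504
gripper_force: 4.0
```

Firm rim contact at the same fork position as the others. Backing off to check.

```bash
python3 -m handwheel '[0.1,0,0,0,0,0,0.18, 0.25,0,0,0,0,0,0.18, 0.4,0,-0.25,0,0,0,0.18, 0.6,0,-0.5,0,0,0,0.18, 0.8,0,-0.7,0,0,0,0.18, 1,0,-1,0,0,0,0.18, 1,0,-1,0,0,0,0.18]'
python3 -m handwheel '[0.6,-0.8,-0.4,0,0,0,0.18, 0.6,-0.8,-0.4,0,0,0,0.18, 0.6,-0.8,-0.4,0,0,0,0.18, 0.6,-0.8,-0.4,0,0,0,0.18, 0.6,-0.8,-0.4,0,0,0,0.18]'
python3 -c "
from h import *
st(); wheels(dict(a=(.682,.1686),b=(.684,.096),c=(.684,.023),d=(.682,-.05)))"
```

```text
time_s: 29.05
tcp_pos: [0.5312, -0.0756, 0.1314]
tcp_rot: [-179.9, 0.4, 177.7]
wrist_force: [1.3, 0.3, 0.3]
width: 0.0504
gripper_force: 0.0
time_s: 29.47
tcp_pos: [0.4558, -0.1705, 0.1748]
tcp_rot: [-179.9, 0.2, 177.5]
wrist_force: [0.5, 0.3, -0.5]
width: 0.0504
gripper_force: 0.0
tcp uv [ 0.4628 -0.1504] z 0.1748 rot [-179.9     0.25  177.5 ] F [ 0.5  0.3 -0.5]
a uv [0.6821 0.1694] -376
b uv [0.6841 0.0988] -375
c uv [0.6837 0.0237] -383
d uv [ 0.684 -0.05 ] -372
```

```bash
python3 -c "
from workcell import arm
print(arm.sign_off())"
```

```text
the job is handed in; nothing more can be done
None
```

The job is handed in at about 29.5 s: the three bowls are nested with the large one where it stood, and the four freewheels sit in a straight row at the far rim, the three I slid touching it and the fourth as found 1–3 mm off, with gaps of roughly 2, 6 and 5 mm.

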